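# Snap the retaining ring over a lens in the drilling jig

### The job

Mount the uncut lens in the drilling jig: lay it in the jig's round sprung seat between the four guide posts, let go of it, then set the slotted retaining ring over the two snap hooks and push it straight down until both sides have clicked over it. How high the jig's stage and seat were left is not known to the millimetre, so feel your way down, and ease off as soon as it clicks: the ring must never bear hard on the lens (about 25 N chips it). Leave the other things on the bench where they are.

Things in the scene. Friction and masses are not known exactly. Their poses are not given: they have to be found in the camera images.
- lens: Clear uncut lens, round, 60 mm across, rim 2.2 mm thick, 6 mm high in the middle, domed side up, 15 to 31 g. Lies on the small white toothed cap, its centre within about 4 mm of the cap's, overhanging it all round. Origin: centre of its underside; z up. Take it by the rim from above; the fingertips may reach up to 10 mm below its underside.
- ring: Grey plastic retaining ring, 60 mm outside, 44 mm inside, 5 mm thick, lying flat on the bench. Origin: centre of its underside. Along its x two ears reach out to 47 mm, each with a slot (32.5 to 41 mm from centre, 13 mm wide) for a hook. Along its y two finger lugs, 24 mm wide, stand up to z = 21 mm; outer faces 54 mm apart (y = +-27): grip across these. Same after a half turn.
- jig: Jig fixed on the bench: grey base 126 x 92 x 10 mm, screw column, alloy stage 96 x 74 mm. Origin: centre of the base's underside; hooks along its x. The stage's upper face was left 45 to 55 mm above the bench (not reported, stays put). Above that face: round sprung seat, 51 mm across, screwed to 19.7 to 24.2 mm; four posts at 45 deg, 32 mm clear radius, tapered from 27 to 32 mm; hook tips 40 mm.
- hook_foot_a (a point): Point on the jig's base, 10 mm above the bench, straight below the snap hook on the jig's +x side (38 mm from the jig's axis). The hook is black plastic, 10 mm wide (6.4 mm at its tip), head facing outward with its catch face 26 mm above the stage's upper face. The ring's outer bar bends it inward, 2.5 mm in all, until it snaps back over the bar.
- hook_foot_b (a point): The like point below the -x hook. The ring (its underside) first feels the hooks about 29 mm above the stage face and is caught just below 21; force rises to 9 to 17 N (most if held off centre: yield sideways), then halves at the click. The seat yields under the lens (3 N, then 0.5 N per mm) until the rim meets hard ledges by the posts, 0.6 mm past the catch: then all force goes into the lens.
- rest: White toothed plastic cap, 36 mm across and 12 mm high, on which the lens lies at the start. Origin: centre of its underside.
- loupe: Bystander: black loupe, 35 mm across, 37 mm high. Origin: centre of its underside.
- bottle: Bystander: small white bottle with a blue cap, 38 mm across, 105 mm high. Origin: centre of its underside.
- screwdriver: Bystander: small screwdriver, 114 mm long, lying on the bench. Origin: under its middle.
- tweezers: Bystander: steel tweezers, 121 mm long, lying on the bench. Origin: under their middle.

How it is judged:
By the outcome, as a careful person would: the job done as asked, in the order asked, and still so for the second after the job is handed in, with the robot touching nothing.
It also fails if it takes over 67 s, if anything falls off the work surface, if the arm or the gripper's body presses on something with over 40 N, if the wrist force passes 120 N, or if a joint passes its speed limit or range.

### The arm

A 6-joint arm with a two-finger parallel gripper is mounted at the origin on a cart in front of the work surface, level with it; the furniture and walls round the work are solid. World frame = base frame: x ahead of the robot, y to its left, z up, the work surface at z = 0. Lengths are in m, angles in rad, forces in N, time in s.
With the tool pointing down it reaches from about 0.375 to 0.9 m from the base axis. Payload 3.1 kg.
Tool frame: the origin (TCP) lies between the finger pads; the fingertips stand manip.nose_length ahead of it and the grasp point (between the pads) lies 5 mm behind it (manip.nose_length is the distance from the TCP to the fingertips, in m); z points along the fingers, y is the line along which they close (so a half turn about z gives the same grasp; the last joint's range is limited). The gripper opens to 85 mm and grips with 20 to 120 N. Pads are 22 mm wide; open, the fingers measure 114 mm over their backs; the gripper's body (76 mm by 85 mm) begins 54 mm behind the grasp point. The pads swing forward as they close: fully open they stand 13 mm farther back than shut.
Start: joints at [-1.476, 0.527, 1.433, -0, 1.181, -0.178], TCP at [0.169, -0.602, 0.245] pointing down, gripper open.
Joint ranges: [-3.08, 3.08], [-0.75, 2.2], [0.22, 2.44], [-1.43, 4.57], [0, 2.65], [-2.85, 2.85]. Speed limits (rad/s): [2.79, 2.79, 3.14, 3.14, 3.14, 3.14].

### API

Orientations are given as a unit quaternion [x, y, z, w].
In Python, from station import monitor, eyes, job, manip gives the robot as it stands.
- The arm moves only by the shell command python3 -m pendant 'ROWS' [FORCE]. ROWS is JSON, a list that holds one entry, the list of rows, each a list of 7 numbers: the shift along the tool's x, y, z as a fraction of full scale, then the turn, a rotation vector about the tool's x, y, z as a fraction of full scale, then the opening, from 0 (shut) to 1 (fully open). A call has 1 to 20 rows; each row shifts and turns the commanded pose from where the row before left it, along the tool's axes as they then stand; what a row does not reach is not made up. Full scale, the value 1, is 800 mm for a shift and 0.12 rad for a turn. A row lasts 1/10 s, in which the tool goes at most 50 mm and 8.59 degrees, less where a joint would pass 70% of its speed; a pose out of reach is approached as far as the arm can. A call with a number of a shift or a turn outside -1 to 1 is refused whole. A call with a gripper value outside its range is refused whole. The fingers move at their own pace and stop on an object; FORCE is the grip in N (left out, the last holds). Time passes only in rows, so rows that do not move let the fingers close. It gives the time, the measured TCP pose, the force, the opening and the grip force at its end, in the units of the state.
- monitor.sense(): the state, without advancing time (a new reading comes with each control period).
- eyes.snapshot(name): name is "scene" or "top" or "wrist"; returns a dict with "pixels" (480x640x3 uint8, red, green, blue), "depth" (480x640 float32, m along the optical axis (not along the pixel's ray), 0 where there is no reading), "intrinsics" (3x3 intrinsics, pixels), "eye" and "attitude" of the camera in the world. Camera axes: x right, y down, z forward; pixel columns grow to the right and rows downward; lengths in m; the calibration is good to about 2 mm. A picture is of the moment at which its call begins.
- job.sign_off(): hands the job in; it is judged then, once.
The state is a dict: "t": time; "q": joint angles; "qd": joint speeds; "tau": joint torques, N m; "tcp_pos": TCP position; "tool_rot": TCP orientation; "force": force on the tool from outside, world axes, zero at the start; "ft_torque": the same for the moment, N m; "finger_gap": opening from 0.0 (shut) to 1.0 (fully open); "gripper_force": force on a finger pad.
Only numpy, scipy, OpenCV 4.12 (cv2) and the standard library are available. Lean on these libraries where they do the work, as an engineer would, in place of code of your own. Each camera call takes 0.05 s, during which the arm holds its last target. There are 200 camera calls.

## Working session

There is one attempt and no reset: what is moved stays moved. The work goes in short steps, Python scripts to look and compute and a shell command to move; the robot and the scene stay as the last step left them, time stands still between calls to the robot, and variables do not carry over. Pictures are saved under pics/ and viewed, at most 10 in all, crops included, and the job is handed in when it is done.

```bash
ls; mkdir -p pics
cat > h.py <<'E'
import numpy as np, cv2
from scipy.spatial.transform import Rotation as R
from station import monitor, eyes, job, manip
def snap(n):
    d=eyes.snapshot(n); np.savez(f'pics/{n}.npz',**d); return d
def save(n,img): cv2.imwrite('pics/'+n,img[:,:,::-1])
def rot(d):
    a=np.array(d['attitude']); return R.from_quat(a).as_matrix() if a.size==4 else a
def pix(d,u,v,z=None):
    """world point at pixel, by depth or on plane z"""
    K=np.array(d['intrinsics']); r=rot(d)@np.array([(u-K[0,2])/K[0,0],(v-K[1,2])/K[1,1],1]); e=np.array(d['eye'])
    s=d['depth'][int(v),int(u)] if z is None else (z-e[2])/r[2]
    return e+r*s
E
python3 - <<'E'
from h import *
print(monitor.sense(), manip.nose_length)
for n in ['top','scene']:
    d=snap(n); save(n+'0.png',d['pixels']); print(n,d['eye'],d['attitude'],d['intrinsics'])
E
```

```text
pics
{'t': 0.0, 'q': array([-1.47548829e+00,  5.28455641e-01,  1.43392624e+00,  1.98891783e-05,
        1.18140659e+00, -1.78504203e-01]), 'qd': array([-0.00165672,  0.00087045, -0.00177811, -0.00053328,  0.00157863,
       -0.00034921]), 'tau': array([-1.31214110e-03, -4.42350626e+01, -1.78026921e+01, -3.86630918e-04,
        8.38292734e-03, -4.83075212e-06]), 'tcp_pos': array([ 0.16896555, -0.60100069,  0.24433245]), 'tool_rot': array([ 9.90642906e-01,  1.36475009e-01,  5.48456338e-05, -1.09657327e-03]), 'force': array([ 0.51833423, -0.23443752, -0.79120644]), 'ft_torque': array([ 0.01324956, -0.02019068, -0.00249062]), 'gripper_force': 0.0, 'finger_gap': 0.9981319887680692} 0.014
top [ 0.41133272 -0.05077028  1.04010166] [-0.69510719  0.71375203 -0.06007203  0.06144419] [[529.77459952   0.         322.18543786]
 [  0.         529.77459952 237.86144522]
 [  0.           0.           1.        ]]
scene [-0.17079557  0.53994685  0.45807367] [-0.37226033  0.75093055 -0.48931779  0.24102626] [[498.81878264   0.         314.91820526]
 [  0.         498.81878264 245.05955251]
 [  0.           0.           1.        ]]
```

View pics/top0.png

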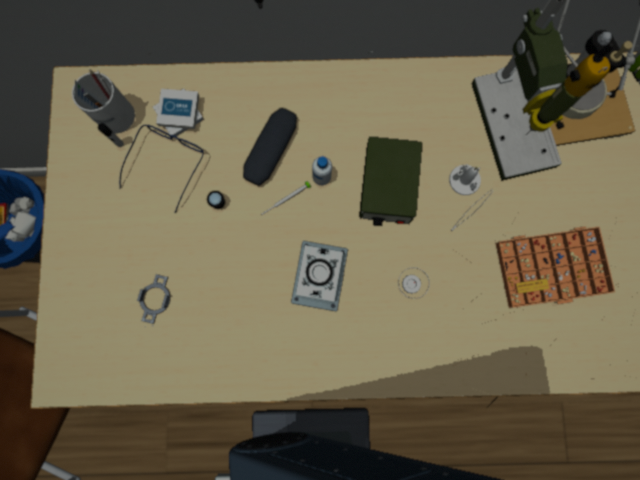

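View pics/scene0.png

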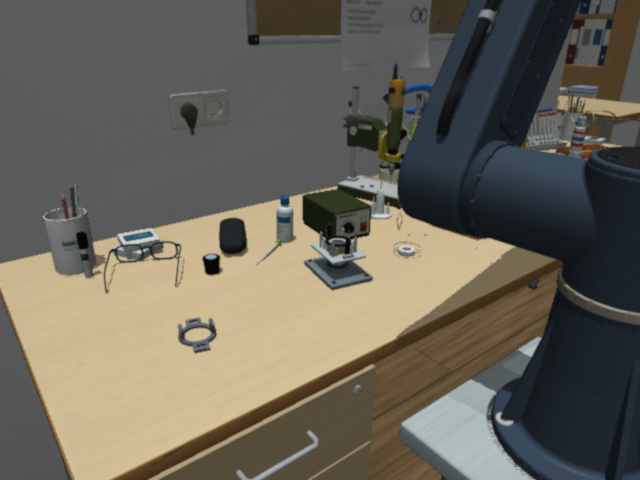

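The top view shows the ring at about (155,299), the jig at (320,275), and the lens on its cap at (413,283). The loupe is at (216,200), the bottle at (322,170), and the box behind the jig at (390,180). I'll enlarge these.

```bash
cat >> h.py <<'E'
def load(n): return dict(np.load(f'pics/{n}.npz'))
def crop(d,u0,v0,w,h,k): return cv2.resize(d['pixels'][v0:v0+h,u0:u0+w],None,fx=k,fy=k,interpolation=cv2.INTER_CUBIC)
E
python3 - <<'E'
from h import *
d=load('top')
a=[crop(d,x,y,80,80,4.95) for x,y in [(115,260),(280,235)]]
b=crop(d,373,243,80,80,4.95)
im=np.vstack([np.hstack(a)]); im=im[:,:]
im=np.hstack([cv2.resize(x,(266,266)) if 0 else cv2.resize(x,(400,400)) for x in a]); 
save('crop1.png',im)
save('crop2.png',cv2.resize(b,(480,480)))
for n,u,v,z in [('ring',155,299,.005),('jig',320,275,.06),('lens',413,283,.014),('loupe',216,200,.037),('bottle',322,162,.105),('box',390,175,None),('boxnear',387,222,0)]: print(n,pix(d,u,v,z).round(4))
E
```

```text
ring [0.4792 0.2774 0.005 ]
jig [ 0.5119 -0.0452  0.06  ]
lens [ 0.4963 -0.2245  0.014 ]
loupe [0.666  0.1537 0.037 ]
bottle [ 0.7153 -0.0544  0.105 ]
box [ 0.6951 -0.1817  0.078 ]
boxnear [ 0.6208 -0.1817  0.    ]
```

View pics/crop1.png

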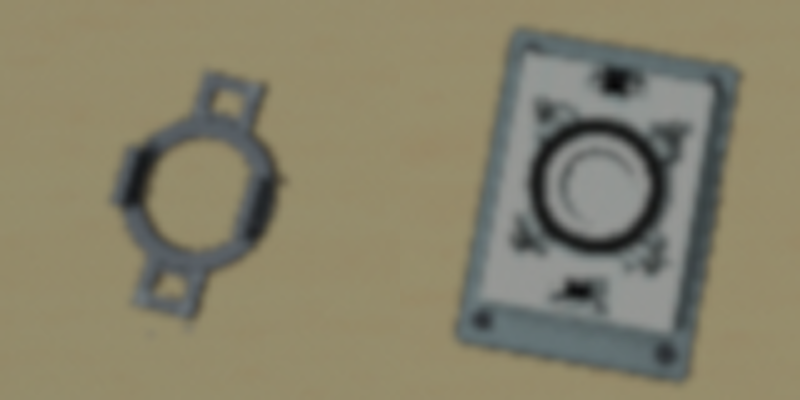

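View pics/crop2.png

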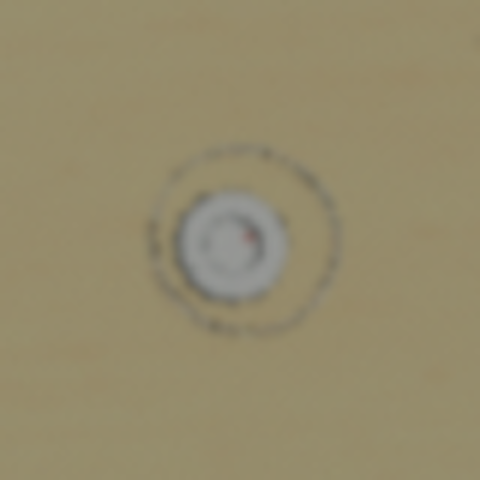

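```bash
python3 -m pendant '[[[0.05,-0.033,0,0,0,0,1],[0.052,-0.034,0,0,0,0,1],[0.052,-0.034,0,0,0,0,1],[0.052,-0.034,0,0,0,0,1],[0.052,-0.034,0,0,0,0,1],[0.052,-0.034,0,0,0,0,1],[0.052,-0.034,0,0,0,0,1],[0.052,-0.034,0,0,0,0,1],[0.052,-0.034,0,0,0,0,1],[0.05,-0.035,0,0,0,0,1],[0,0,0,0,0,0.95,1],[0,0,0,0,0,0.95,1],[0,0,0.04,0,0,0.95,1],[0,0,0.04,0,0,0.95,1],[0,0,0,0,0,0,1]]]' 30
cat >> h.py <<'E'
def st():
    s=monitor.sense(); M=R.from_quat(s['tool_rot']).as_matrix(); return s,np.array(s['tcp_pos']),M
def shift(target):
    """tool-axis shift (fractions of 800 mm) to a world target"""
    s,p,M=st(); return (M.T@(np.array(target)-p)/.8).round(4)
def yaw(M): return np.degrees(np.arctan2(M[1,0],M[0,0]))
E
python3 - <<'E'
from h import *
s,p,M=st(); print(s['t'],p,M.round(4),yaw(M))
d=snap('wrist'); save('w1.png',d['pixels']); print(d['eye'],rot(d).round(3),d['intrinsics'])
d=load('top')
f=lambda cx,cy,z: pix(d,280+cx/5,235+cy/5,z)
L=f(515,30,.01)
c=[pix(d,280+(x-400)/5,235+y/5,.01) for x,y in [(515,30),(740,70),(690,380),(460,342)]]
print(np.array(c).round(4),np.mean(c,0))
for a,b in [(0,3),(1,2)]:
    e=c[a]-c[b]; print(np.degrees(np.arctan2(e[1],e[0])),np.linalg.norm(e))
E
```

```text
t: 1.6
tcp_pos: [0.4901, -0.2261, 0.1775]
tool_rot: [0.996, -0.091, -0.004, -0.003]
force: [-0.5, 0.3, -0.5]
finger_gap: 1.001
gripper_force: 0.0
1.6 [ 0.49014929 -0.22609308  0.1775481 ] [[ 0.9835 -0.1809 -0.0081]
 [-0.1809 -0.9835  0.006 ]
 [-0.009  -0.0044 -0.9999]] -10.419857129336389
[ 0.56542135 -0.24137031  0.30473361] [[-0.18  -0.938 -0.298]
 [-0.984  0.17   0.059]
 [-0.004  0.303 -0.953]] [[332.47518415   0.         321.32081755]
 [  0.         332.47518415 242.73493272]
 [  0.           0.           1.        ]]
[[ 0.5851 -0.0131  0.01  ]
 [ 0.5668 -0.1013  0.01  ]
 [ 0.4465 -0.0778  0.01  ]
 [ 0.4634  0.0106  0.01  ]] [ 0.5154528  -0.04542662  0.01      ]
-11.01598800161771 0.12396112909184735
-11.022051197878502 0.12250468615784113
```

View pics/w1.png

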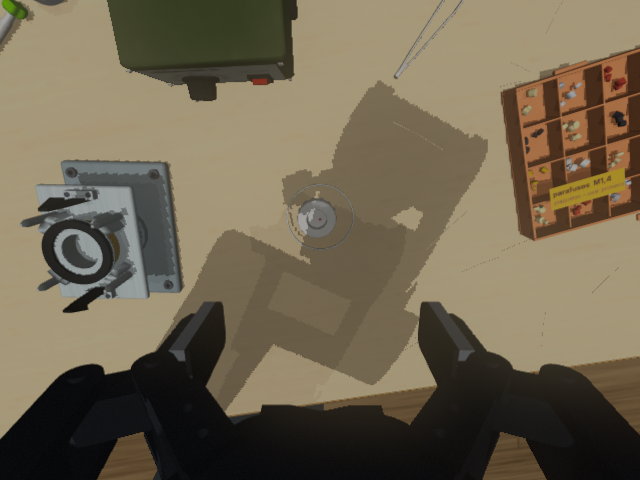

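Run:
```python
from h import *
s,p,M=st(); d=load('wrist')
for u,v,z in [(321.5,217,.013),(288.5,217,.013),(354.5,217,.013),(321,184,.013),(321,250.5,.013),(318,218,.012),(213,308,None),(432,308,None),(215,318,None),(430,318,None),(208,330,None)]:
    q=pix(d,u,v,z); print(u,v,q.round(4),'tool',(M.T@(q-p)).round(4))
g=cv2.cvtColor(d['pixels'],cv2.COLOR_RGB2GRAY)
save('w1c.png',crop(d,271,167,100,100,5))
```

```text
321.5 217 [ 0.4981 -0.228   0.013 ] tool [7.500e-03 1.000e-04 1.665e-01]
288.5 217 [ 0.5034 -0.1988  0.013 ] tool [ 0.0075 -0.0296  0.1666]
354.5 217 [ 0.4928 -0.2571  0.013 ] tool [0.0075 0.0297 0.1664]
321 184 [ 0.5272 -0.2329  0.013 ] tool [ 0.037  -0.0003  0.1663]
321 250.5 [ 0.4669 -0.2218  0.013 ] tool [-0.0243 -0.0004  0.1667]
318 218 [ 0.4975 -0.2247  0.012 ] tool [ 0.0063 -0.0031  0.1675]
213 308 [ 0.5088 -0.1862  0.1854] tool [ 0.0097 -0.0434 -0.0058]
432 308 [ 0.4927 -0.273   0.1847] tool [ 0.0094  0.0449 -0.0053]
215 318 [ 0.5055 -0.1869  0.1879] tool [ 0.0066 -0.0421 -0.0083]
430 318 [ 0.4904 -0.271   0.188 ] tool [ 0.0067  0.0433 -0.0086]
208 330 [ 0.5047 -0.1862  0.195 ] tool [ 0.0056 -0.0427 -0.0154]
```

View pics/w1c.png

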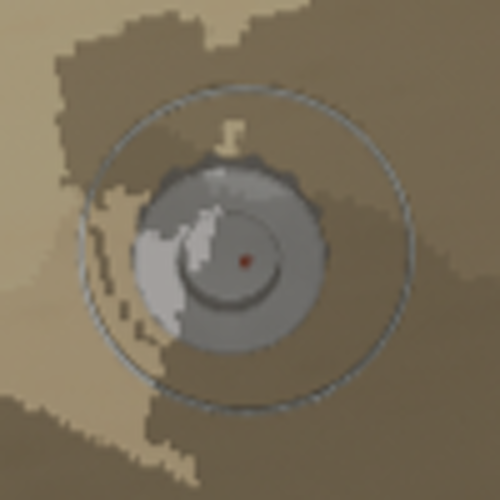

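```bash
python3 -m pendant '[[[0.004,-0.0005,0.045,0,0,0.085,0.82],[0.005,-0.0005,0.045,0,0,0,0.82],[0,0,0.04,0,0,0,0.82],[0,0,0,0,0,0,0.82],[0,0,0,0,0,0,0.82]]]'
python3 - <<'E'
from h import *
d=snap('wrist'); s,p,M=st(); save('w2.png',d['pixels']); print(s['t'],p,M.round(4),yaw(M),s['finger_gap'])
D=d['depth']
# fingertip extents in the tool frame
vv,uu=np.mgrid[200:480,0:640]
K=d['intrinsics']; r=np.stack([(uu-K[0,2])/K[0,0],(vv-K[1,2])/K[1,1],np.ones_like(uu)],-1)*D[200:480,:,None]
W=(r@rot(d).T+d['eye']-p)@M
m=(D[200:480]>0)&(abs(W[...,0])<.02)&(abs(W[...,1])>.02)&(abs(W[...,1])<.06)&(W[...,2]<.03)&(W[...,2]>-.05)
for sg in (-1,1):
    q=W[m&(np.sign(W[...,1])==sg)]; i=q[:,2].argsort()[::-1]; print(q[i[:4]].round(4), len(q), abs(q[:,1]).min(), np.percentile(q[:,2],[90,98,99.5]))
E
```

```text
t: 2.15
tcp_pos: [0.5008, -0.2293, 0.0784]
tool_rot: [0.995, -0.096, 0.0, 0.0]
force: [-0.4, -0.4, 0.3]
finger_gap: 0.82
gripper_force: 0.0
2.2 [ 0.50135207 -0.22969214  0.07921375] [[ 0.9817 -0.1903  0.0027]
 [-0.1903 -0.9817 -0.0019]
 [ 0.003   0.0014 -1.    ]] -10.972538647210559 0.823100186137655
[[ 0.0021 -0.0345  0.0085]
 [-0.0067 -0.0344  0.0076]
 [ 0.0076 -0.0343  0.0076]
 [-0.0035 -0.0342  0.0076]] 8252 0.030049932751178426 [-0.00882462  0.00216876  0.00598508]
[[ 0.0015  0.0359  0.008 ]
 [ 0.0031  0.0357  0.0077]
 [-0.0087  0.0361  0.0077]
 [-0.0066  0.0359  0.0076]] 7963 0.031397480682049714 [-0.00840815  0.00242372  0.00597682]
```

View pics/w2.png

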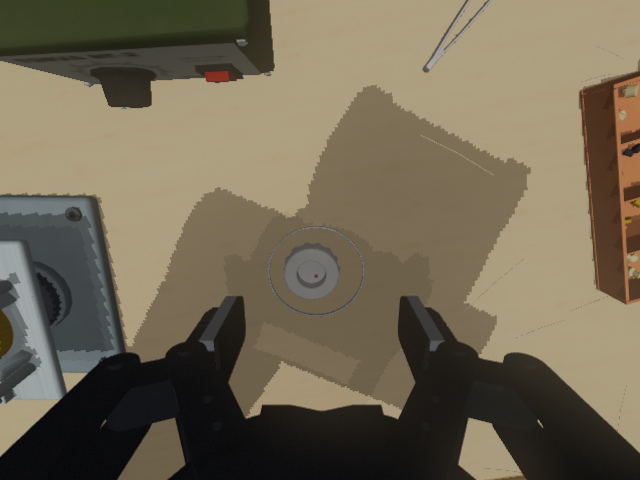

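Run:
```python
from h import *
d=load('wrist'); s,p,M=st(); print(p,M[:,2])
for u,v in [(316.5,271),(269,271),(364,271),(316.5,227),(316.5,315)]:
    q=pix(d,u,v,.013); print(q.round(4),(M.T@(q-p)).round(4))
print(shift([*pix(d,316.5,271,.013)[:2],.0145]))
```

```text
[ 0.50135207 -0.22969214  0.07921375] [ 0.00266516 -0.00194922 -0.99999455]
[ 0.4988 -0.2269  0.013 ] [-0.0032 -0.0024  0.0662]
[ 0.5044 -0.1978  0.013 ] [-0.0032 -0.032   0.0662]
[ 0.4932 -0.256   0.013 ] [-0.0032  0.0273  0.0662]
[ 0.5266 -0.2324  0.013 ] [ 0.0251 -0.0023  0.0663]
[ 0.4686 -0.2209  0.013 ] [-0.034  -0.0025  0.0661]
[-0.004  -0.003   0.0809]
```

```bash
python3 -m pendant '[[[-0.005,-0.0035,0.04,0,0,0,0.82],[0,0,0.025,0,0,0,0.82],[0,0,0.01,0,0,0,0.82],[0,0,0.005,0,0,0,0.82],[0,0,0,0,0,0,0.82],[0,0,0,0,0,0,0.82]]]' 20
python3 - <<'E'
from h import *
s,p,M=st(); print(p,M[:,2],s['force'])
E
```

```text
t: 2.8
tcp_pos: [0.4976, -0.2259, 0.0145]
tool_rot: [0.995, -0.096, 0.001, 0.001]
force: [-1.5, -0.6, 0.4]
finger_gap: 0.824
gripper_force: 0.0
[ 0.49758687 -0.22588123  0.01453397] [ 0.00202933 -0.00147208 -0.99999686] [-1.45951141 -0.55773672  0.43056205]
```

```bash
python3 -m pendant '[[[0,0,0,0,0,0,0.75],[0,0,0,0,0,0,0.72],[0,0,0,0,0,0,0.69],[0,0,0,0,0,0,0.66],[0,0,0,0,0,0,0.6],[0,0,0,0,0,0,0.6],[0,0,0,0,0,0,0.6]]]' 20
python3 -m pendant '[[[0,0,-0.005,0,0,0,0.6],[0,0,-0.03,0,0,0,0.6],[0,0,-0.04,0,0,0,0.6],[0,0,-0.04,0,0,0,0.6],[0,0,0,0,0,0,0.6]]]' 20
python3 - <<'E'
from h import *
d=snap('wrist'); s,p,M=st(); print(s['t'],p,yaw(M),s['force'],s['finger_gap']);save('w3.png',d['pixels'])
E
```

```text
t: 3.5
tcp_pos: [0.497, -0.2255, 0.014]
tool_rot: [0.995, -0.096, 0.0, 0.0]
force: [0.1, 0.5, 4.9]
finger_gap: 0.675
gripper_force: 20.3
t: 4.0
tcp_pos: [0.499, -0.2267, 0.1091]
tool_rot: [0.995, -0.096, 0.004, 0.002]
force: [1.2, 0.2, 0.3]
finger_gap: 0.673
gripper_force: 21.6
4.05 [ 0.49789598 -0.22602537  0.10735267] -11.016477972811726 [-0.40519617  0.21091704 -0.39509649] 0.6715501434685052
```

View pics/w3.png

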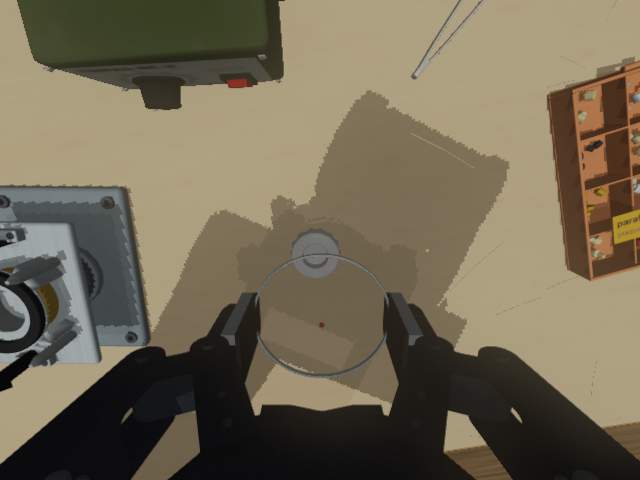

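```bash
python3 -m pendant '[[[-0.001,-0.02,-0.025,0,0,0,0.6],[-0.001,-0.03,-0.04,0,0,0,0.6],[-0.001,-0.03,-0.04,0,0,0,0.6],[-0.001,-0.03,-0.04,0,0,0,0.6],[-0.001,-0.02,-0.02,0,0,0,0.6],[-0.001,-0.017,-0.01,0,0,0,0.6],[0,0,0,0,0,0,0.6],[0,0,0,0,0,0,0.6]]]' 20
python3 - <<'E'
from h import *
d0=load('wrist'); 
d=snap('wrist'); s,p,M=st(); print(s['t'],p,yaw(M),s['force'],s['finger_gap']);save('w4.png',d['pixels'])
E
```

```text
t: 4.85
tcp_pos: [0.5138, -0.1088, 0.2439]
tool_rot: [0.995, -0.096, -0.001, -0.0]
force: [-0.2, 0.3, -0.6]
finger_gap: 0.673
gripper_force: 21.7
4.9 [ 0.51371236 -0.10915639  0.24372897] -11.036812653730676 [-0.14417646  0.19140929 -0.48935544] 0.6724717145600232
```

View pics/w4.png

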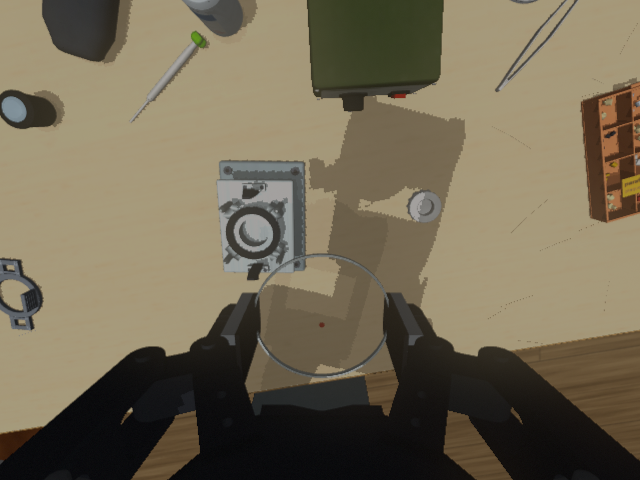

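The jig is clear in this view: seat about (255,230), hooks about (252,190) and (254,271). The lens is level in the fingers, centred at (322,315), and the ring is at the left edge. From here I'll measure with the depth clouds.

```bash
cat >> h.py <<'E'
def cloud(d):
    D=d['depth']; K=d['intrinsics']; vv,uu=np.mgrid[:480,:640]
    r=np.stack([(uu-K[0,2])/K[0,0],(vv-K[1,2])/K[1,1],np.ones_like(uu)],-1)*D[...,None]
    W=r@rot(d).T+d['eye']; W[D<=0]=np.nan; return W
def mid(q):
    """trimmed extents centre"""
    a=np.percentile(q,[1,99],axis=0); return a.mean(0).round(4),(a[1]-a[0]).round(4)
E
python3 - <<'E'
from h import *
s,p,M=st()
a=np.radians(-11.0); Rz=np.array([[np.cos(a),-np.sin(a)],[np.sin(a),np.cos(a)]])
c=np.array([.5155,-.0454])
for n in ['wrist','top']:
    d=load(n); W=cloud(d).reshape(-1,3); W=W[~np.isnan(W[:,0])]
    J=np.c_[(W[:,:2]-c)@Rz,W[:,2]]
    near=J[(abs(J[:,0])<.075)&(abs(J[:,1])<.06)&(J[:,2]<.115)]
    h,e=np.histogram(near[:,2],bins=np.arange(-.004,.112,.002)); print(n,[(round(x,3),int(k)) for x,k in zip(e,h) if k>8])
    st_=near[(near[:,2]>.042)&(near[:,2]<.058)]; zst=np.median(st_[:,2]); st_=st_[abs(st_[:,2]-zst)<.002]
    r=cv2.minAreaRect((st_[:,:2]*1000).astype(np.float32)); print('stage z',zst,mid(st_[:,:2]),r)
    ba=near[abs(near[:,2]-.01)<.003]; print('base',cv2.minAreaRect((ba[:,:2]*1000).astype(np.float32)),mid(ba[:,:2]))
    se=near[(near[:,2]>zst+.016)&(near[:,2]<zst+.026)&(np.hypot(near[:,0],near[:,1])<.03)]; print('seat',np.median(se[:,2]),mid(se[:,:2]),len(se))
    ho=near[(near[:,2]>zst+.026)&(abs(near[:,1])<.012)]
    for sg in (1,-1):
        q=ho[(sg*ho[:,0]>.028)&(sg*ho[:,0]<.05)]; print('hook',len(q),q.mean(0).round(4) if len(q) else '',q[:,2].max() if len(q) else '')
d=load('wrist')
for u,v in [(322.5,315),(257,315),(388,315),(322.5,254),(322.5,376)]:
    q=pix(d,u,v,p[2]-.003); print('lens tool',(M.T@(q-p)).round(4))
E
```

```text
wrist [(np.float64(-0.004), 260), (np.float64(-0.002), 3130), (np.float64(0.0), 447), (np.float64(0.002), 10), (np.float64(0.004), 22), (np.float64(0.006), 328), (np.float64(0.008), 1788), (np.float64(0.01), 362), (np.float64(0.012), 22), (np.float64(0.046), 41), (np.float64(0.048), 1398), (np.float64(0.05), 2237), (np.float64(0.052), 97), (np.float64(0.054), 144), (np.float64(0.056), 169), (np.float64(0.058), 64), (np.float64(0.06), 62), (np.float64(0.062), 66), (np.float64(0.064), 263), (np.float64(0.066), 798), (np.float64(0.068), 677), (np.float64(0.07), 421), (np.float64(0.072), 35), (np.float64(0.074), 26), (np.float64(0.076), 69), (np.float64(0.078), 74), (np.float64(0.08), 74), (np.float64(0.082), 39), (np.float64(0.084), 24), (np.float64(0.086), 24), (np.float64(0.088), 27), (np.float64(0.09), 22)]
stage z 0.0503085302551215 (array([0.0022, 0.001 ]), array([0.0937, 0.0727])) ((1.9526138305664062, 1.0987548828125), (74.01871490478516, 95.63695526123047), 89.27503204345703)
base ((2.1580581665039062, 1.3166580200195312), (91.15478515625, 125.05364227294922), 89.29678344726562)
[... 973 characters left out ...]
), 10)]
stage z 0.05191053169340243 (array([0.0014, 0.0019]), array([0.0942, 0.0726])) ((1.390533447265625, 1.75396728515625), (73.70825958251953, 95.47447204589844), 89.34001159667969)
base ((1.5951957702636719, -2.0910301208496094), (99.44072723388672, 126.15705108642578), 89.36994171142578) (array([0.0015, 0.0018]), array([0.1248, 0.0914]))
seat 0.07084499012799794 (array([0.001 , 0.0014]), array([0.0497, 0.049 ])) 386
hook 19 [0.0403 0.0013 0.0868] 0.09379814414186405
hook 23 [-0.0381  0.0023  0.0862] 0.0954636180289361
lens tool [0.0018 0.0011 0.003 ]
lens tool [ 0.0017 -0.0279  0.003 ]
lens tool [0.0018 0.03   0.003 ]
lens tool [0.0303 0.001  0.0029]
lens tool [-0.0305  0.0012  0.0031]
```

```bash
python3 -m pendant '[[[-0.003,-0.02,0.01,0,0,0.093,0.6],[-0.004,-0.03,0.02,0,0,0,0.6],[-0.004,-0.025,0.02,0,0,0,0.6],[0,-0.006,0.03,0,0,0,0.6],[0,0,0.04,0,0,0,0.6],[0,0,0.03,0,0,0,0.6],[0,0,0.01,0,0,0,0.6],[0,0,0,0,0,0,0.6],[0,0,0,0,0,0,0.6]]]' 20
cat >> h.py <<'E'
JC=np.array([.51753,-.04385]); JY=-11.68
def rel():
    """TCP in the jig frame (mm), yaw error deg, z, forces"""
    s,p,M=st(); a=np.radians(JY); d=p[:2]-JC
    print('t',s['t'],'jig xy mm',(1000*np.array([d@[np.cos(a),np.sin(a)],d@[-np.sin(a),np.cos(a)]])).round(2),'z',p[2].round(4),'dyaw',(yaw(M)-JY).round(2),'tilt',M[:2,2].round(4),'F',np.round(s['force'],1),'gap',round(float(s['finger_gap']),3),
      'tool shift to centre',shift([*JC,p[2]]))
if __name__=='__main__': rel()
E
python3 h.py
```

```text
t: 5.8
tcp_pos: [0.5192, -0.0443, 0.1175]
tool_rot: [0.995, -0.102, 0.0, 0.0]
force: [0.4, -0.0, 0.1]
finger_gap: 0.67
gripper_force: 21.7
t 5.8 jig xy mm [ 1.75 -0.12] z 0.1175 dyaw -0.03 tilt [ 0.0004 -0.0002] F [ 0.4 -0.   0.1] gap 0.67 tool shift to centre [-0.0022 -0.0001 -0.    ]
```

```bash
python3 -m pendant '[[[-0.0022,0,0.015,0,0,0,0.6],[0,0,0.02,0,0,0,0.6],[0,0,0.006,0,0,0,0.6],[0,0,0,0,0,0,0.6],[0,0,0,0,0,0,0.6]]]' 20
python3 h.py
```

```text
t: 6.3
tcp_pos: [0.5178, -0.0436, 0.0854]
tool_rot: [0.995, -0.102, 0.001, 0.0]
force: [0.1, -0.6, 1.2]
finger_gap: 0.674
gripper_force: 21.7
t 6.3 jig xy mm [0.17 0.31] z 0.0854 dyaw 0.01 tilt [ 0.0016 -0.0005] F [ 0.1 -0.6  1.2] gap 0.674 tool shift to centre [-0.0002  0.0004 -0.    ]
```

```bash
for i in 1 2; do python3 -m pendant '[[[0,0,0.002,0,0,0,0.6],[0,0,0.002,0,0,0,0.6],[0,0,0,0,0,0,0.6]]]' 20 | egrep 'pos|^force'; done; python3 h.py
```

```text
tcp_pos: [0.5171, -0.0433, 0.0814]
force: [-0.5, 0.2, -0.2]
tcp_pos: [0.5169, -0.0432, 0.0779]
force: [-0.7, 0.7, -0.3]
t 6.9 jig xy mm [-0.74  0.47] z 0.0779 dyaw 0.02 tilt [-0.0005  0.0002] F [-0.7  0.7 -0.3] gap 0.671 tool shift to centre [ 0.0009  0.0006 -0.    ]
```

```bash
for i in 1 2 3 4; do python3 -m pendant '[[[0,0,0.0012,0,0,0,0.6],[0,0,0,0,0,0,0.6],[0,0,0,0,0,0,0.6]]]' 20 | egrep 'pos|^force'; done; python3 h.py
```

```text
tcp_pos: [0.5171, -0.0433, 0.0771]
force: [0.3, -0.5, 0.0]
tcp_pos: [0.5171, -0.0433, 0.0762]
force: [0.8, -0.3, 0.7]
tcp_pos: [0.5171, -0.0433, 0.0752]
force: [-0.8, 0.0, -0.7]
tcp_pos: [0.517, -0.0433, 0.0742]
force: [0.4, -0.3, -0.0]
t 8.1 jig xy mm [-0.59  0.47] z 0.0742 dyaw 0.02 tilt [-0.0001  0.    ] F [ 0.4 -0.3 -0. ] gap 0.672 tool shift to centre [ 0.0007  0.0006 -0.    ]
```

Correct the small offset and keep feeling downward.

```bash
python3 -m pendant '[[[0.0006,0.0005,0.001,0,0,0,0.6],[0,0,0,0,0,0,0.6],[0,0,0,0,0,0,0.6]]]' 20 | egrep 'pos|^force'; for i in 1 2; do python3 -m pendant '[[[0,0,0.001,0,0,0,0.6],[0,0,0,0,0,0,0.6],[0,0,0,0,0,0,0.6]]]' 20 | egrep 'pos|^force'; done; python3 h.py
```

```text
tcp_pos: [0.5175, -0.0437, 0.0736]
force: [-1.1, 0.6, 3.3]
tcp_pos: [0.5175, -0.0437, 0.0727]
force: [-0.6, 1.2, 3.5]
tcp_pos: [0.5175, -0.0437, 0.0719]
force: [-0.8, 1.1, 3.6]
t 9.0 jig xy mm [-0.06  0.11] z 0.0719 dyaw 0.02 tilt [0.     0.0001] F [-0.8  1.1  3.6] gap 0.674 tool shift to centre [ 0.0001  0.0001 -0.    ]
```

```bash
python3 -m pendant '[[[0,0,-0.001,0,0,0,0.6],[0,0,0,0,0,0,0.7],[0,0,0,0,0,0,0.74],[0,0,0,0,0,0,0.78],[0,0,0,0,0,0,0.82],[0,0,0,0,0,0,0.82]]]' 20
python3 -m pendant '[[[0,0,-0.01,0,0,0,0.82],[0,0,-0.03,0,0,0,0.82],[0,0,-0.05,0,0,0,0.82],[0,0,-0.05,0,0,0,0.82],[0,0,-0.03,0,0,0,0.82],[0,0,0,0,0,0,0.82],[0,0,0,0,0,0,0.82]]]' 20
python3 - <<'E'
from h import *
rel(); d=snap('wrist'); save('w5.png',d['pixels'])
s,p,M=st(); q=np.r_[JC,.073]; 
K=d['intrinsics']; c=rot(d).T@(q-d['eye']); u=K@c/c[2]; print(u)
u0,v0=int(u[0])-70,int(u[1])-60; save('w5c.png',np.hstack([crop(d,u0,v0,140,120,5)])); print(u0,v0)
E
```

```text
t: 9.6
tcp_pos: [0.5174, -0.0438, 0.0726]
tool_rot: [0.995, -0.102, -0.0, -0.0]
force: [-0.5, 0.2, -0.5]
finger_gap: 0.82
gripper_force: 0.0
t: 10.3
tcp_pos: [0.5174, -0.0438, 0.2094]
tool_rot: [0.995, -0.102, 0.001, 0.0]
force: [-0.0, -0.9, -0.4]
finger_gap: 0.82
gripper_force: 0.0
t 10.3 jig xy mm [-0.15  0.07] z 0.2094 dyaw 0.02 tilt [ 0.0013 -0.0004] F [-0.  -0.9 -0.4] gap 0.82 tool shift to centre [0.0002 0.0001 0.    ]
[320.22303225 235.96544054   1.        ]
250 175
```

View pics/w5c.png

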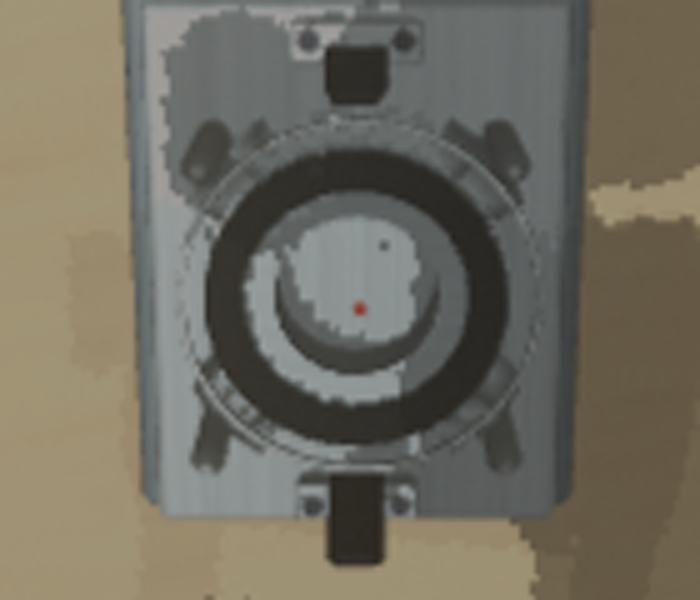

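The lens lies level and concentric with the seat inside all four posts (rim circle about (360,290) in the crop, seat about (357,296)). Next is the ring.

```bash
python3 -m pendant '[[[-0.01,-0.03,0,0,0,0,0.95],[-0.018,-0.054,0,0,0,0,0.95],[-0.018,-0.055,0,0,0,0,0.95],[-0.018,-0.055,0,0,0,0,0.95],[-0.018,-0.055,0,0,0,0,0.95],[-0.018,-0.055,0,0,0,0,0.95],[-0.018,-0.055,0,0,0,0,0.95],[-0.01,-0.024,0,0,0,0,0.95],[0,0,0,0,0,0.6,0.95],[0,0,0,0,0,0.6,0.95],[0,0,0,0,0,0,0.95],[0,0,0,0,0,0,0.95]]]' 20
python3 - <<'E'
from h import *
d=snap('wrist'); s,p,M=st(); print(s['t'],p,yaw(M)); W=cloud(d)
c=np.array([.479,.277]); r=np.hypot(W[...,0]-c[0],W[...,1]-c[1])
m=(r<.065)&~np.isnan(r); print('bench z',np.median(W[m][:,2]))
g=cv2.cvtColor(d['pixels'],cv2.COLOR_RGB2HSV).astype(int)
k=m&(g[...,1]<60)   # grey vs wood
lo=k&(W[...,2]<.012)&(W[...,2]>.0015); hi=k&(W[...,2]>.016)&(W[...,2]<.03)
for n,q in [('lo',lo),('hi',hi),('lowz',m&(W[...,2]>.0025)&(W[...,2]<.012)),('hiz',m&(W[...,2]>.016))]:
    P=(W[q][:,:2]*1000).astype(np.float32); 
    if len(P)>10: print(n,len(P),cv2.minAreaRect(P),np.median(W[q][:,2]))
q=m&(W[...,2]>.0165); a=np.radians(-20)
P=W[q][:,:2]-c; Y=P@[-np.sin(a),np.cos(a)]
for sg in (1,-1): Q=P[np.sign(Y)==sg]; print('lug',(Q.mean(0)+c).round(4),cv2.minAreaRect((Q*1000).astype(np.float32)))
E
```

```text
t: 11.55
tcp_pos: [0.4784, 0.2767, 0.2074]
tool_rot: [0.985, -0.172, -0.001, 0.001]
force: [-1.5, 0.7, 0.4]
finger_gap: 0.953
gripper_force: 0.0
11.6 [0.47862869 0.27659382 0.20765871] -19.863133274878063
bench z 0.26662079188411414
lo 1555 ((481.0721130371094, 278.26959228515625), (59.23493576049805, 93.2090835571289), 50.2370491027832) 0.004043343549900713
hi 270 ((480.96197509765625, 278.0779724121094), (55.05232620239258, 23.639724731445312), 74.17351531982422) 0.019877815272866667
lowz 1554 ((480.93353271484375, 277.7362060546875), (94.12831115722656, 58.84096145629883), 7.969133377075195) 0.004057155341403523
hiz 54349 ((482.8890686035156, 275.617431640625), (129.9491729736328, 34.61642074584961), 70.37833404541016) 0.27164056760831023
lug [0.5006 0.3086] ((13.786157608032227, 29.463573455810547), (66.7515640258789, 32.08472442626953), 78.69445037841797)
lug [0.4758 0.239 ] ((-6.941411018371582, -32.380714416503906), (67.13394165039062, 29.941490173339844), 58.39236068725586)
```

Run:
```python
from h import *
d=load('wrist'); W=cloud(d); c=np.array([.481,.278])
z=W[...,2]; r=np.hypot(W[...,0]-c[0],W[...,1]-c[1])
P=W[(z>.0022)&(z<.0125)&(r<.055)][:,:2]
E=P[np.hypot(*(P-c).T)>.0335]
for _ in range(2):
    x=np.linalg.svd(E-E.mean(0))[2][0]; x*=np.sign(x[0]); t=(E-c)@x
    a,b=E[t>.02].mean(0),E[t<-.02].mean(0); print(len(E),'PCA',np.degrees(np.arctan2(x[1],x[0])),'ears',np.degrees(np.arctan2(*(a-b)[::-1])),((a+b)/2).round(4),np.linalg.norm(a-b))
L=W[(z>.017)&(z<.03)&(r<.04)][:,:2]; y=np.array([-x[1],x[0]]); t=(L-c)@y
for sg in (1,-1):
    Q=(L[np.sign(t)==sg]-c)@np.c_[x,y]*1000; print('lug along x,y',np.percentile(Q,[2,98],axis=0).round(1).tolist())
```

```text
458 PCA -16.03473899564457 ears -16.060029529960307 [0.4811 0.2779] 0.08198431093645472
458 PCA -16.03473899564457 ears -16.060029529960307 [0.4811 0.2779] 0.08198431093645472
lug along x,y [[-11.4, 22.0], [11.5, 27.3]]
lug along x,y [[-11.3, -27.3], [11.4, -22.0]]
```

```bash
python3 -m pendant '[[[0,0,0.02,0,0,-0.56,0.82],[0.0025,-0.0035,0.045,0,0,0,0.82],[0,0,0.055,0,0,0,0.82],[0,0,0.045,0,0,0,0.82],[0,0,0.02,0,0,0,0.82],[0,0,0,0,0,0,0.82],[0,0,0,0,0,0,0.82]]]' 20
python3 - <<'E'
from h import *
d=snap('wrist'); s,p,M=st(); print(s['t'],p,yaw(M),s['force']); W=cloud(d); c=np.array([.481,.278])
z=W[...,2]; r=np.hypot(W[...,0]-c[0],W[...,1]-c[1])
E=W[(z>.0022)&(z<.0125)&(r<.055)&(r>.0335)][:,:2]
x=np.linalg.svd(E-E.mean(0))[2][0]; x*=np.sign(x[0]); t=(E-c)@x
a,b=E[t>.02].mean(0),E[t<-.02].mean(0); print(len(E),np.degrees(np.arctan2(x[1],x[0])),np.degrees(np.arctan2(*(a-b)[::-1])),((a+b)/2).round(4),np.linalg.norm(a-b))
y=np.array([-x[1],x[0]]); L=W[(z>.016)&(z<.025)&(r<.036)][:,:2]; t=(L-c)@y
for sg in (1,-1):
    Q=(L[np.sign(t)==sg]-c)@np.c_[x,y]*1000; print('lug',len(Q),np.percentile(Q,[2,98],axis=0).round(1).tolist())
print(shift([*((a+b)/2),.0195]))
E
```

```text
t: 12.3
tcp_pos: [0.4821, 0.2789, 0.0606]
tool_rot: [0.99, -0.14, -0.0, 0.0]
force: [0.3, -0.6, 0.7]
finger_gap: 0.821
gripper_force: 0.0
12.35 [0.48261573 0.27916476 0.06141418] -16.06518447797707 [-0.15327179 -0.32843164 -0.36775975]
1317 -15.851705650766057 -15.867612751521806 [0.481  0.2782] 0.08197728875836559
lug 407 [[-11.3, 22.1], [11.5, 27.5]]
lug 410 [[-11.2, -27.2], [11.6, -21.8]]
[-0.0017  0.0017  0.0524]
```

```bash
python3 -m pendant '[[[-0.0016,0.0008,0.02,0,0,-0.025,0.82],[0,0,0.02,0,0,0,0.82],[0,0,0.0115,0,0,0,0.82],[0,0,0,0,0,0,0.82],[0,0,0,0,0,0,0.82]]]' 20
python3 - <<'E'
from h import *
s,p,M=st(); print(p,yaw(M),s['force'],shift([.481,.2785,.0195]))
E
```

```text
t: 12.85
tcp_pos: [0.481, 0.2791, 0.0203]
tool_rot: [0.99, -0.138, 0.001, -0.0]
force: [0.0, 0.8, 0.1]
finger_gap: 0.824
gripper_force: 0.0
[0.48101866 0.2790685  0.02028218] -15.882914501500489 [0.00422833 0.79563008 0.08897992] [0.0002 0.0007 0.001 ]
```

Close gently, then firm up, lift slightly and check.

```bash
python3 -m pendant '[[[0,0,0.0006,0,0,0,0.72],[0,0,0,0,0,0,0.66],[0,0,0,0,0,0,0.6],[0,0,0,0,0,0,0.5],[0,0,0,0,0,0,0.5],[0,0,0,0,0,0,0.5]]]' 30
python3 -m pendant '[[[0,0,0,0,0,0,0.5],[0,0,0,0,0,0,0.5],[0,0,0,0,0,0,0.5]]]' 70
python3 - <<'E'
from h import *
s,p,M=st(); print(p,yaw(M),s['force'],s['finger_gap'],s['gripper_force'])
E
```

```text
t: 13.45
tcp_pos: [0.4808, 0.2791, 0.0198]
tool_rot: [0.99, -0.138, 0.001, -0.0]
force: [-0.4, -0.6, 5.8]
finger_gap: 0.626
gripper_force: 32.4
t: 13.75
tcp_pos: [0.4809, 0.2791, 0.0201]
tool_rot: [0.99, -0.138, 0.001, -0.0]
force: [-0.2, 0.1, 9.3]
finger_gap: 0.61
gripper_force: 73.7
[0.48093388 0.2790905  0.02014576] -15.885836207450714 [-0.19726225  0.07677217  9.32236089] 0.6095113017270902 73.7396514415741
```

```bash
python3 -m pendant '[[[0,0,-0.01,0,0,0,0.5],[0,0,-0.03,0,0,0,0.5],[0,0,-0.045,0,0,0,0.5],[0,0,-0.045,0,0,0,0.5],[0,0,-0.04,0,0,0,0.5],[0,0,-0.02,0,0,0,0.5],[0,0,0,0,0,0,0.5]]]' 70
python3 -m pendant '[[[0.0096,0.0236,0,0,0,0,0.5],[0.019,0.046,0,0,0,0,0.5],[0.021,0.051,0,0,0,0,0.5],[0.021,0.051,0,0,0,0,0.5],[0.021,0.051,0,0,0,0,0.5],[0.021,0.051,0,0,0,0,0.5],[0.021,0.051,0,0,0,0,0.5],[0.016,0.038,0,0,0,0,0.5],[0.005,0.013,0,0,0,0,0.5],[0,0,0,0,0,-0.3,0.5],[0,0,0,0,0,-0.31,0.5],[0,0,0,0,0,0,0.5],[0,0,0,0,0,0,0.5],[0,0,0,0,0,0,0.5]]]' 70
python3 - <<'E'
from h import *
rel(); s,p,M=st(); d=snap('wrist'); save('w6.png',d['pixels']); W=(cloud(d)-p)@M; z=W[...,2]; r=np.hypot(W[...,0],W[...,1])
E=W[(z>.008)&(z<.027)&(r<.055)&(r>.0335)]; a,b=E[E[:,0]>.02].mean(0),E[E[:,0]<-.02].mean(0); print('ring in tool',len(E),a.round(4),b.round(4),((a+b)/2).round(4),np.degrees(np.arctan2(*(a-b)[1::-1])))
a=np.radians(JY); Q=np.array([[np.cos(a),-np.sin(a)],[np.sin(a),np.cos(a)]])
V=cloud(d).reshape(-1,3); J=np.c_[(V[:,:2]-JC)@Q,V[:,2]]
st_=J[(abs(J[:,2]-.0508)<.002)&(abs(J[:,0])<.055)&(abs(J[:,1])<.045)]; print('stage',len(st_),cv2.minAreaRect((st_[:,:2]*1000).astype(np.float32)),np.median(st_[:,2]))
E
```

```text
t: 14.45
tcp_pos: [0.4819, 0.2794, 0.1738]
tool_rot: [0.99, -0.138, 0.003, -0.001]
force: [-0.2, -0.1, -0.1]
finger_gap: 0.606
gripper_force: 73.1
t: 15.85
tcp_pos: [0.5168, -0.0433, 0.1706]
tool_rot: [0.995, -0.102, -0.0, -0.0]
force: [0.1, -0.0, -0.5]
finger_gap: 0.61
gripper_force: 73.1
t 15.85 jig xy mm [-0.86  0.34] z 0.1706 dyaw -0.0 tilt [-0.0009  0.0004] F [ 0.1 -0.  -0.5] gap 0.61 tool shift to centre [ 0.0011  0.0004 -0.    ]
ring in tool 2071 [0.0412 0.0011 0.0162] [-0.0408  0.0012  0.0162] [0.0002 0.0012 0.0162] -0.0748023167874808
stage 4412 ((0.2769660949707031, -0.4813385009765625), (95.4896469116211, 73.80501556396484), 0.05907169356942177) 0.05027053967433223
```

```bash
python3 -m pendant '[[[0.0012,0,0.02,0,0,0,0.5],[0,0,0.03,0,0,0,0.5],[0,0,0.015,0,0,0,0.5],[0,0,0.005,0,0,0,0.5],[0,0,0,0,0,0,0.5],[0,0,0,0,0,0,0.5],[0,0,0,0,0,0,0.5]]]' 70 >/dev/null
python3 h.py
```

```text
t 16.6 jig xy mm [ 1.18 -0.26] z 0.1158 dyaw -0.02 tilt [ 0.0017 -0.0005] F [-0.3  0.5 -0.8] gap 0.61 tool shift to centre [-0.0015 -0.0003 -0.    ]
```

```bash
for i in 1 2 3 4; do python3 -m pendant '[[[0,0,0.0025,0,0,0,0.5],[0,0,0,0,0,0,0.5],[0,0,0,0,0,0,0.5]]]' 70 | egrep 'pos|^force'; done; python3 h.py
```

```text
tcp_pos: [0.5181, -0.0442, 0.1132]
force: [0.7, -0.1, -0.8]
tcp_pos: [0.518, -0.0442, 0.1109]
force: [-0.2, 0.1, 0.0]
tcp_pos: [0.518, -0.0442, 0.1089]
force: [-0.4, -0.2, 0.5]
tcp_pos: [0.5179, -0.0442, 0.1069]
force: [-0.2, 0.3, -0.7]
t 17.8 jig xy mm [ 0.47 -0.22] z 0.1069 dyaw -0.02 tilt [-0.0002  0.0001] F [-0.2  0.3 -0.7] gap 0.612 tool shift to centre [-0.0006 -0.0003  0.    ]
```

```bash
python3 -m pendant '[[[-0.0005,-0.0006,0.002,0,0,0,0.5],[0,0,0,0,0,0,0.5],[0,0,0,0,0,0,0.5]]]' 70 | egrep 'pos|^force'; for i in 1 2 3 4; do python3 -m pendant '[[[0,0,0.0012,0,0,0,0.5],[0,0,0,0,0,0,0.5],[0,0,0,0,0,0,0.5]]]' 70 | egrep 'pos|^force'; done; python3 h.py
```

```text
tcp_pos: [0.5177, -0.0436, 0.1053]
force: [-0.7, -0.6, -0.6]
tcp_pos: [0.5177, -0.0437, 0.1044]
force: [0.3, -0.2, -0.2]
tcp_pos: [0.5177, -0.0436, 0.1034]
force: [0.0, -0.1, -0.3]
tcp_pos: [0.5177, -0.0436, 0.1025]
force: [0.6, -0.5, -0.1]
tcp_pos: [0.5177, -0.0436, 0.1015]
force: [-0.0, 0.7, 0.1]
t 19.3 jig xy mm [0.13 0.26] z 0.1015 dyaw -0.02 tilt [-0.0001  0.0001] F [-0.   0.7  0.1] gap 0.608 tool shift to centre [-0.0002  0.0003  0.    ]
```

Expected first contact is around z = 0.1005, so I'll take small steps.

```bash
for i in 1 2 3 4; do python3 -m pendant '[[[0,0,0.001,0,0,0,0.5],[0,0,0,0,0,0,0.5],[0,0,0,0,0,0,0.5]]]' 70 | egrep 'pos|^force'; done; python3 h.py
```

```text
tcp_pos: [0.5176, -0.0436, 0.1007]
force: [-1.0, -0.3, -0.4]
tcp_pos: [0.5176, -0.0436, 0.0999]
force: [-1.1, 0.1, -0.5]
tcp_pos: [0.5177, -0.0436, 0.0992]
force: [-1.0, 0.1, 0.9]
tcp_pos: [0.5177, -0.0436, 0.0984]
force: [-0.5, -1.0, 2.2]
t 20.5 jig xy mm [0.17 0.26] z 0.0984 dyaw -0.01 tilt [ 0. -0.] F [-0.5 -1.   2.2] gap 0.607 tool shift to centre [-0.0002  0.0003 -0.    ]
```

```bash
for i in 1 2 3; do python3 -m pendant '[[[0,0,0.001,0,0,0,0.5],[0,0,0,0,0,0,0.5],[0,0,0,0,0,0,0.5]]]' 70 | egrep 'pos|^force'; done; python3 h.py
```

```text
tcp_pos: [0.5178, -0.0437, 0.0976]
force: [-0.9, 0.3, 3.9]
tcp_pos: [0.5178, -0.0437, 0.0969]
force: [-1.4, -0.2, 5.3]
tcp_pos: [0.5178, -0.0437, 0.0962]
force: [-1.8, -0.1, 6.3]
t 21.4 jig xy mm [0.26 0.22] z 0.0962 dyaw -0.01 tilt [ 0.0003 -0.0001] F [-1.8 -0.1  6.3] gap 0.613 tool shift to centre [-0.0003  0.0003 -0.    ]
```

```bash
python3 -m pendant '[[[-0.0006,0,0.0006,0,0,0,0.5],[0,0,0,0,0,0,0.5],[0,0,0,0,0,0,0.5]]]' 70 | egrep 'pos|^force';for i in 1 2; do python3 -m pendant '[[[0,0,0.001,0,0,0,0.5],[0,0,0,0,0,0,0.5],[0,0,0,0,0,0,0.5]]]' 70 | egrep 'pos|^force'; done; python3 h.py
```

```text
tcp_pos: [0.5177, -0.0437, 0.0959]
force: [-1.3, 1.4, 6.5]
tcp_pos: [0.5178, -0.0437, 0.0953]
force: [-1.4, -0.1, 8.7]
tcp_pos: [0.5178, -0.0437, 0.0948]
force: [-2.3, 1.2, 11.0]
t 22.3 jig xy mm [0.28 0.21] z 0.0948 dyaw -0.01 tilt [ 0.0017 -0.0005] F [-2.3  1.2 11. ] gap 0.612 tool shift to centre [-0.0004  0.0003 -0.    ]
```

```bash
python3 -m pendant '[[[-0.0009,0,0,0,0,0,0.5],[0,0,0,0,0,0,0.5],[0,0,0,0,0,0,0.5]]]' 70 | egrep 'pos|^force';for i in 1 2; do python3 -m pendant '[[[0,0,0.0006,0,0,0,0.5],[0,0,0,0,0,0,0.5]]]' 70 | egrep 'pos|^force'; done; python3 h.py
```

```text
tcp_pos: [0.5177, -0.0437, 0.0949]
force: [0.2, -0.1, 9.4]
tcp_pos: [0.5177, -0.0437, 0.0947]
force: [-1.6, 0.0, 12.4]
tcp_pos: [0.5178, -0.0437, 0.0943]
force: [-1.5, 0.7, 12.7]
t 23.0 jig xy mm [0.22 0.19] z 0.0943 dyaw -0.01 tilt [ 0.0032 -0.0009] F [-1.5  0.7 12.7] gap 0.613 tool shift to centre [-0.0003  0.0002 -0.    ]
```

```bash
python3 -m pendant '[[[-0.0006,0,0.0006,0,0,0,0.5],[0,0,0,0,0,0,0.5]]]' 70 | egrep 'pos|^force'; python3 -m pendant '[[[0,0,0.0006,0,0,0,0.5],[0,0,0,0,0,0,0.5]]]' 70 | egrep 'pos|^force'; python3 h.py
```

```text
tcp_pos: [0.5177, -0.0437, 0.094]
force: [0.1, 0.3, 13.9]
tcp_pos: [0.5161, -0.0433, 0.0923]
force: [-1.3, 0.2, 3.9]
t 23.4 jig xy mm [-1.48  0.26] z 0.0923 dyaw -0.01 tilt [ 0.0005 -0.0002] F [-1.3  0.2  3.9] gap 0.609 tool shift to centre [0.0018 0.0003 0.    ]
```

```bash
python3 -m pendant '[[[0.0015,0,0,0,0,0,0.5],[0,0,0,0,0,0,0.5],[0,0,0,0,0,0,0.5]]]' 70 | egrep 'pos|^force'; python3 -m pendant '[[[0,0,0.0004,0,0,0,0.5],[0,0,0,0,0,0,0.5]]]' 70 | egrep 'pos|^force'; python3 h.py
```

```text
tcp_pos: [0.5171, -0.0435, 0.0917]
force: [-0.8, 0.6, 3.1]
tcp_pos: [0.5171, -0.0435, 0.0916]
force: [-1.0, -0.0, 4.5]
t 23.9 jig xy mm [-0.47  0.28] z 0.0916 dyaw -0.02 tilt [-0.0004  0.0001] F [-1.  -0.   4.5] gap 0.611 tool shift to centre [ 0.0006  0.0003 -0.    ]
```

```bash
for i in 1 2; do python3 -m pendant '[[[0,0,-0.001,0,0,0,0.5],[0,0,0,0,0,0,0.5],[0,0,0,0,0,0,0.5]]]' 70 | egrep 'pos|^force';  python3 -c "
from h import *
rel(); print(monitor.sense()['ft_torque'].round(3))"; done
```

```text
tcp_pos: [0.5171, -0.0435, 0.0923]
force: [-2.1, 0.8, 2.2]
t 24.2 jig xy mm [-0.46  0.26] z 0.0923 dyaw -0.02 tilt [-0.0004  0.0001] F [-2.1  0.8  2.2] gap 0.608 tool shift to centre [ 0.0006  0.0003 -0.    ]
[0.035 0.266 0.047]
tcp_pos: [0.5171, -0.0435, 0.0925]
force: [0.2, 0.4, -6.4]
t 24.5 jig xy mm [-0.53  0.26] z 0.0925 dyaw -0.02 tilt [-0.0008  0.0003] F [ 0.2  0.4 -6.4] gap 0.612 tool shift to centre [ 0.0007  0.0003 -0.    ]
[-0.051  0.013 -0.044]
```

```bash
python3 -m pendant '[[[0,0,0.0007,0,0,0,0.5],[0,0,0,0,0,0,0.5],[0,0,0,0,0,0,0.5]]]' 20 | egrep 'pos|^force'; python3 -m pendant '[[[0,0,0,0,0,0,0.62],[0,0,0,0,0,0,0.66],[0,0,0,0,0,0,0.72],[0,0,0,0,0,0,0.78],[0,0,0,0,0,0,0.78],[0,0,-0.01,0,0,0,0.78],[0,0,-0.03,0,0,0,0.78],[0,0,-0.05,0,0,0,0.78],[0,0,-0.05,0,0,0,0.78],[0,0,0,0,0,0,0.78],[0,0,0,0,0,0,0.78]]]' 20
python3 - <<'E'
from h import *
d=snap('wrist'); rel(); save('w7.png',d['pixels'])
a=np.radians(JY); Q=np.array([[np.cos(a),-np.sin(a)],[np.sin(a),np.cos(a)]])
V=cloud(d).reshape(-1,3); J=np.c_[(V[:,:2]-JC)@Q,V[:,2]]; J=J[(J[:,2]<.11)]
r=np.hypot(J[:,0],J[:,1])
print('stage',np.median(J[(abs(J[:,2]-.0505)<.003)&(abs(J[:,0])<.048)&(abs(J[:,1])<.037)][:,2]))
for sg in (1,-1):
    E=J[(sg*J[:,0]>.033)&(sg*J[:,0]<.049)&(abs(J[:,1])<.012)]
    for lo,hi in [(.041,.0465)]:
        b=E[(sg*E[:,0]>lo)&(sg*E[:,0]<hi)&(E[:,2]>.06)]; print('bar top',sg,len(b),np.percentile(b[:,2],[10,50,90]).round(4), 'sides',np.median(E[(abs(E[:,1])>.0075)&(E[:,2]>.06)&(sg*E[:,0]<.041)][:,2]).round(4))
    h=E[E[:,2]>.0845]; print('hook tip',len(h),h.mean(0).round(4),h[:,2].max())
b=J[(r>.0225)&(r<.0295)&(abs(J[:,1])<.02)&(J[:,2]>.065)]; A=np.c_[b[:,:2],np.ones(len(b))]; print('ring plane',np.median(b[:,2]),np.linalg.lstsq(A,b[:,2],rcond=None)[0].round(4))
E
```

```text
tcp_pos: [0.5171, -0.0435, 0.0925]
force: [-0.1, 0.3, -6.3]
t: 25.9
tcp_pos: [0.5178, -0.0437, 0.2063]
tool_rot: [0.995, -0.102, 0.002, 0.0]
force: [0.5, 0.6, -0.3]
finger_gap: 0.781
gripper_force: 0.0
t 25.95 jig xy mm [-0.74  0.31] z 0.205 dyaw -0.01 tilt [ 0.0002 -0.    ] F [ 0.  -0.2  0.3] gap 0.781 tool shift to centre [0.0009 0.0004 0.    ]
stage 0.050263393672033196
bar top 1 239 [0.0755 0.0767 0.0804] sides 0.0764
hook tip 70 [ 0.0387 -0.0004  0.0883] 0.09178580434533976
bar top -1 111 [0.0756 0.0763 0.077 ] sides 0.0764
hook tip 53 [-0.0372 -0.0008  0.0885] 0.09126249316479099
ring plane 0.07617856639394988 [0.0294 0.0101 0.0753]
```

```bash
python3 -c "
from station import job; print(job.sign_off())"
```

```text
the job is handed in; nothing more can be done
None
```

The lens is in the sprung seat and the retaining ring is held by both snap hooks: it resisted a pull of about 6 N, both ears measured level with the catch faces, and the push never read above about 14 N. I handed the job in at about 26 s with the gripper clear.

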